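# Snap the bore cap into a gearbox cover with the driver

### The job

Set the orange snap cap upright in the dark steel sleeve of the gearbox cover and let go of it. Then take the green-handled driver from its grey tray and press the cap straight down with the driver until it snaps fully home and stays there, never pushing with more than 25 N and never pushing it home with the fingers. Stand the driver back upright in its tray, let go, and leave everything else on the bench where it is.

Things in the scene. Friction and masses are not known exactly. Their poses are not given: they have to be found in the camera images.
- cap_center (a point): Orange plastic snap cap, loose, upright on the blue pad; point on its axis half-way up, 30 mm above its underside; z up. Round, height 60. From the bottom up: cone 0 to 5 (diameter 38 to 45), land 5 to 9 (diameter 45), body 9 to 40 (38), boss 40 to 60 (28, flat top: grip it from above, later press on it). 64 to 112 g.
- cap: The same cap; origin at its underside's centre, z up. It breaks above 25 N. Set into the sleeve it rests on the plunger, underside 9 mm below the rim, and can tilt little. Pressed on, it meets the catches (about 8 to 13 N in all to pass them); then the force drops as they snap in over its land, and 3 mm further it lands on the collar's rigid shoulder: home.
- bore (a point): Centre of the rim (mouth) of the dark steel sleeve in the cover; z up along the bore. Sleeve outer diameter 62, bore 47, rim 6 mm above the cover's top. Deep in it sits a snap collar with four sprung catches and a shoulder, shimmed to a different depth every time and given by no reading: a cap fully home has its underside 24 to 47 mm below the rim.
- cover: Fixed aluminium gearbox cover, 180 x 160 block on a 215 x 195 foot, 55 high, tan gasket strips on top; origin at its underside's centre, yaw within 0.4 rad; the sleeve's axis is at x 12, y 8 mm in its frame.
- plunger (a joint): Yellow sprung disc (diameter 24) in the sleeve, under the cap; value m, 0 = up, 9 mm below the rim, grows as the cap is pressed down on it. Its spring pushes up with 3.5 N, 5 N when 38 mm down: a cap that has not snapped in rises again when let go, one that has stays down (0.015 to 0.038).
- driver_center (a point): Driver (the pusher), loose, standing upright in the grey tray; point on its axis half-way up, 53 mm above its foot; z up along its axis. Height 106, round: steel foot diameter 40, 14 high, flat below; neck diameter 24; black collar diameter 36 from 40 to 46 above the foot; green handle diameter 24 from 46 to 106 (the top): grip it from above, fingertips just over the collar. 220 to 370 g.
- driver: The same driver; origin at the centre of the foot's underside, z up along it.
- tray_in (a point): Centre of the inner floor (4 mm above the bench) of the driver's fixed grey tray, 150 x 150, walls 4 thick and 18 high outside, x and y along its sides; a small bolt stands in its +x +y corner. The tray and the pad with the cap are left and right of the cover, either way round.
- pad: Blue fixed pad 150 x 150 x 4 under the cap, origin at its underside's centre.
- spare_ring: Bystander: steel ring, diameter 34, 8 high, on the pad's +x +y corner; origin at its underside.
- flange_bolt: Bystander: small bolt standing on its head, diameter 18, 29 high, in the tray's +x +y corner; origin at its underside.
- bearing: Bystander: steel bearing ring diameter 62, 16 high, on the bench beyond the cover; origin at its underside.
- cream_pot: Bystander: white jar with an orange cap, diameter 72, 85 high, behind the cover; origin at its underside.
- screwdriver: Bystander: screwdriver lying beyond the cover, to the right.
- wrench: Bystander: wrench lying beyond the cover, to the left.
Not all that is in view belongs to the job. What is meant by the cap is not turquoise or white, and is the smaller of those in its own colour.

How it is judged:
On the way, in this order (a step that is already met when the one before it is completed fails the run):
1. the cap stands upright in the mouth of the sleeve, let go, not yet pressed (horizontal distance between cap_center and bore below 0.004 m and angle between cap_center's own z axis and vertical below 0.2 rad and z of cap_center in the frame of bore between 0.012 and 0.028 m and contact force between each of the fingers, driver and cap below 0.2 N and value of joint plunger below 0.003 m), for 0.2 s.
2. the driver, pressing on the cap, has pushed it deep into the sleeve (value of joint plunger above 0.0135 m and horizontal distance between cap_center and bore below 0.003 m and angle between cap_center's own z axis and vertical below 0.06 rad and contact force between driver and cap above 1 N), for 0.02 s.
At the end, for the whole second after the job is handed in: the cap is snapped home and stays: it holds the plunger down by more than 13.5 mm, cap within 3 mm of the bore axis and level within 0.06 rad; the driver stands upright (within 0.1 rad) and at rest on the floor of its tray, within 55 mm of the tray's middle (value of joint plunger above 0.0135 m and horizontal distance between cap_center and bore below 0.003 m and angle between cap_center's own z axis and vertical below 0.06 rad and horizontal distance between driver_center and tray_in below 0.055 m and angle between driver_center's own z axis and vertical below 0.1 rad and z of driver_center in the frame of tray_in below 0.058 m and linear speed of each of driver, cap below 0.02 m/s); the robot touches nothing.
It fails at once if the driver presses on the cap with more than 25 N (contact force between driver and cap above 25 N).
It fails at once if the fingers touch the cap while the plunger is pushed down by more than 10 mm (value of joint plunger above 0.01 m and contact force between the fingers and cap above 0.5 N).
It fails at once if a bystander is moved by more than 25 mm (distance of any of spare_ring, flange_bolt, bearing, cream_pot, screwdriver, wrench from where it was at the start of the episode above 0.025 m).
It also fails if it takes over 70 s, if anything falls off the work surface, if the arm or the gripper's body presses on something with over 40 N, if the wrist force passes 120 N, or if a joint passes its speed limit or range.

### The arm

A 6-joint arm with a two-finger parallel gripper is mounted at the origin on the work surface. World frame = base frame: x ahead of the robot, y to its left, z up, the work surface at z = 0. Lengths are in m, angles in rad, forces in N, time in s.
With the tool pointing down it reaches from about 0.35 to 0.85 m from the base axis. Payload 8.1 kg.
Tool frame: the origin (TCP) lies at the very end of the fingers, on their centre line; the grasp point (between the pads) lies 19 mm behind it; z points along the fingers, y is the direction in which the jaws open and shut (so a half turn about z gives the same grasp; the last joint's range is limited). The gripper opens to 93 mm and grips with 3 to 60 N. Pads are 15 mm wide; open, the fingers measure 128 mm over their backs; the gripper's body (75 mm by 188 mm) begins 65 mm behind the grasp point.
Start: joints at [1.208, 0.13, 1.488, -0, 1.523, -0.085], TCP at [0.165, 0.577, 0.219] pointing down, gripper open.
Joint ranges: [-2.96, 2.96], [-0.89, 2.26], [0.02, 2.5], [-1.34, 4.48], [0, 2.73], [-2.66, 2.66]. Speed limits (rad/s): [2.39, 2.39, 2.79, 3.14, 3.14, 3.14].

### API

Orientations are given as a rotation vector (axis times angle).
In Python, from plant import * gives the robot as it stands.
- The arm moves only by the tool apply_moves, never from a script. Its argument "commands" is one flat list of numbers, 7 for each row, row after row: the shift along the world's x, y, z in cm, then the turn, a rotation vector about the world's x, y, z in rad, then the finger opening in cm, from 0 to 9.3. A call has 1 to 8 rows; each row shifts and turns the pose as measured when the row begins; what a row does not reach is not made up. A row lasts 1/8 s, in which the tool goes at most 62.5 mm and 10.7 degrees, less where a joint would pass 70% of its speed; a pose out of reach is approached as far as the arm can. A call with a gripper value outside its range is refused whole. The fingers move at their own pace and stop on an object; "squeeze" is the grip in N (left out, the last holds). Time passes only in rows, so rows that do not move let the fingers close. It gives the time, the measured TCP pose, the force and the opening at its end, in the units of the state.
- read_state(): the state, without advancing time (a new reading comes with each control period).
- read_camera(name): name is "side" or "top" or "wrist"; returns (picture, depth): 400x640x3 uint8, blue, green, red; 400x640 float32, m along the optical axis (not along the pixel's ray), 0 where there is no reading.
- camera_model(name): a dict with "intrinsics" (3x3 intrinsics, pixels), "R" (3x3) and "t" (3): a world point X has camera coordinates R X + t. Camera axes: x right, y down, z forward; pixel columns grow to the right and rows downward; lengths in m; the calibration is good to about 2 mm. A picture is of the moment at which its call begins: read the wrist's pose just before it. camera_model takes no time and is no camera call; for the wrist camera it gives the pose at the moment of the call.
- close_job(): hands the job in, once; it reports no verdict.
Trained networks look in the newest picture that a camera, given by its name, has taken for a name from the list of things; names that differ only in an ending like _2 or _b are one class to them, and where a whole thing is asked for, a point or a joint stands for the part that bears it (a point fixed in the world has none). Each returns a list of dicts, best first, with "conf" (0 to 1); they miss things now and then, are a little off and sometimes report something else, mostly with a low value. They report only what shows in the picture. A call takes as long as a camera call. They do not tell look-alikes from the thing itself.
- find_in(query, camera): "point" ([x, y, z] in m, in the coordinates of the camera as it stood for that picture, good to about 4 mm: the middle of the surface that is visible of it).
- cut_out(query, camera): "mask" (400x640 bool, what is visible of it).
- spot_point(query, camera): "point" ([x, y, z] in m, in the coordinates of the camera as it stood for that picture, good to about 4 mm: a listed point, or the origin of a listed thing).
The state is a dict: "t": time; "q": joint angles; "dq": joint speeds; "joint_torque": joint torques, N m; "tool_pos": TCP position; "orientation": TCP orientation; "force": force on the tool from outside, world axes, zero at the start; "wrist_torque": the same for the moment, N m; "opening": finger opening in m.
Only numpy, scipy, OpenCV 4.12 (cv2) and the standard library are available. Lean on these libraries where they do the work, as an engineer would, in place of code of your own. Each camera call takes 0.05 s, during which the arm holds its last target. There are 200 camera calls.

## Working session

There is one attempt and no reset: what is moved stays moved. The work goes in short steps, Python scripts to look and compute and a tool call to move; the robot and the scene stay as the last step left them, time stands still between calls to the robot, and variables do not carry over. Pictures are saved under pics/ and viewed, about 8 in all and at most 12, crops included, and the job is handed in when it is done.

Besides the shell and the picture viewer there is one more tool, called as a command line: name --argument value ..., lists and objects as JSON in quotes. apply_moves: Moves the arm, as the interface text tells. Its arguments: {"type":"object","properties":{"commands":{"type":"array"},"squeeze":{"type":"number"}},"required":["commands"]}

```bash
mkdir -p pics; ls
cat > h.py <<'E'
from plant import *
import numpy as np, cv2
def world(p,cam):
    m=camera_model(cam); return np.array(m["R"]).T@(np.array(p)-np.array(m["t"]))
def pix(P,cam):
    m=camera_model(cam); c=np.array(m["R"])@np.array(P)+np.array(m["t"]); u=np.array(m["intrinsics"])@c; return (u[:2]/u[2]).round(0)
def cloud(d,cam):
    m=camera_model(cam);K=np.array(m["intrinsics"]);v,u=np.mgrid[:d.shape[0],:d.shape[1]]
    c=np.stack([(u-K[0,2])/K[0,0]*d,(v-K[1,2])/K[1,1]*d,d],-1)
    return (c-np.array(m["t"]))@np.array(m["R"])
E
python3 - <<'E'
from h import *
s=read_state(); print({k:np.round(v,3) for k,v in s.items()})
for c in ["top","side"]:
    im,d=read_camera(c); cv2.imwrite(f"pics/{c}0.png",im)
    for q in ["cap_center","bore","driver_center","tray_in","cover","pad"]:
        for r in spot_point(q,c)[:3]:
            w=world(r["point"],c); print(c,q,round(r["conf"],2),w.round(3),pix(w,c))
E
```

```text
pics
{'t': np.float64(0.0), 'q': array([ 1.208,  0.131,  1.489, -0.   ,  1.523, -0.085]), 'dq': array([ 0.003,  0.001,  0.002, -0.   , -0.   ,  0.001]), 'joint_torque': array([-1.0000e-03, -5.5985e+01, -4.9175e+01,  7.7000e-02,  3.6000e-02,
       -0.0000e+00]), 'tool_pos': array([0.164, 0.576, 0.218]), 'orientation': array([-4.350e-01, -3.111e+00,  3.000e-03]), 'force': array([-0.005,  0.004,  0.343]), 'wrist_torque': array([-0.033,  0.021, -0.043]), 'opening': np.float64(0.093)}
top cap_center 0.82 [ 0.368 -0.3    0.04 ] [431. 279.]
top cap_center 0.77 [ 0.498 -0.179  0.026] [383. 232.]
top cap_center 0.56 [ 0.38  -0.469  0.041] [494. 273.]
top bore 0.81 [0.558 0.037 0.059] [304. 209.]
top bore 0.58 [0.551 0.026 0.006] [309. 215.]
top driver_center 0.57 [0.449 0.318 0.056] [199. 252.]
top tray_in 0.82 [0.465 0.317 0.005] [205. 247.]
top cover 0.85 [0.551 0.031 0.004] [307. 215.]
top pad 0.58 [ 0.519 -0.325 -0.002] [434. 224.]
side cap_center 0.96 [ 0.37  -0.301  0.04 ] [276. 289.]
side cap_center 0.76 [ 0.386 -0.468  0.04 ] [303. 344.]
side cap_center 0.58 [ 0.501 -0.181  0.029] [316. 249.]
side bore 0.65 [0.559 0.036 0.06 ] [314. 190.]
side bore 0.37 [0.448 0.324 0.059] [256. 149.]
side bore 0.18 [ 0.795  0.167 -0.003] [372. 174.]
side driver_center 0.63 [0.452 0.322 0.06 ] [257. 149.]
side tray_in 0.65 [0.465 0.32  0.007] [262. 163.]
side cover 0.75 [0.55  0.028 0.004] [311. 208.]
side cover 0.51 [ 0.763 -0.273  0.001] [426. 260.]
```

View pics/top0.png

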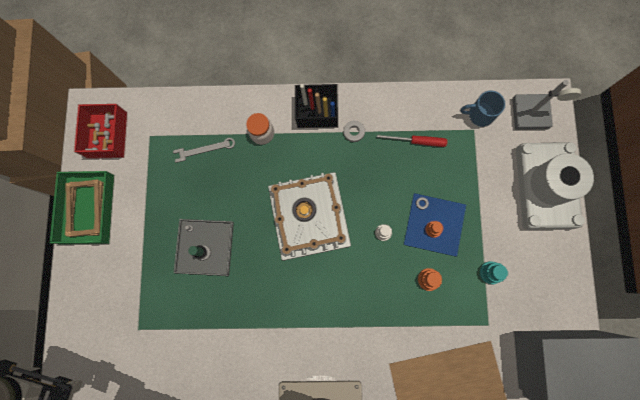

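View pics/side0.png

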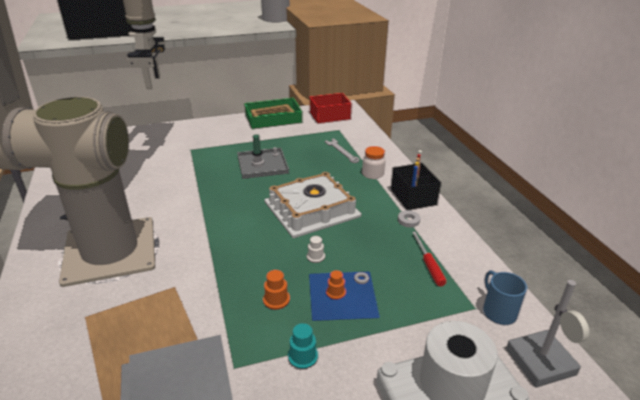

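```bash
cat >> h.py <<'E'
def ring(P,c0,r,z0,z1):
    "points of the cloud within r of c0 and z0..z1; centre of min enclosing circle"
    q=P[(np.hypot(P[...,0]-c0[0],P[...,1]-c0[1])<r)&(P[...,2]>z0)&(P[...,2]<z1)]
    if len(q)<5: return None
    (x,y),R=cv2.minEnclosingCircle(q[:,:2].astype(np.float32)); return len(q),np.round([x,y,R,np.median(q[:,2])],4),q.mean(0).round(4)
E
python3 - <<'E'
from h import *
for c in ["top","side"]:
    im,d=read_camera(c); P=cloud(d,c)
    if c=="top":
        cap=P[225:236,428:441]; print("z near cap",np.round(cap[...,2],3)[::2]); c0=P[229,434]
        print(c0, P[205,300],P[245,199])
    print("boss",ring(P,c0,.04,.056,.072)); print("body",ring(P,c0,.04,.035,.072)); 
    print("drv",ring(P,(.45,.32),.05,.09,.13)); print("collar",ring(P,(.45,.32),.05,.035,.055))
    print("sleeve",ring(P,(.558,.037),.045,.0585,.07)); 
    r=cut_out("cap",c)
    for k in r[:4]:
        q=P[k["mask"]]; print("cap",round(k["conf"],2),np.argwhere(k["mask"]).mean(0).round(),np.median(q,0).round(3),np.ptp(q,axis=0).round(3))
m=camera_model("wrist"); s=read_state(); print("wristcam",-np.array(m["R"]).T@m["t"],m["R"],m["intrinsics"])
E
```

```text
z near cap [[0.016 0.034 0.046 0.046 0.042 0.069 0.065 0.065 0.066 0.065 0.066 0.064
  0.064]
 [0.023 0.042 0.045 0.049 0.055 0.062 0.066 0.06  0.062 0.062 0.066 0.064
  0.061]
 [0.023 0.038 0.043 0.046 0.052 0.059 0.062 0.064 0.063 0.065 0.067 0.067
  0.064]
 [0.019 0.028 0.041 0.047 0.047 0.044 0.056 0.06  0.064 0.065 0.062 0.063
  0.063]
 [0.012 0.018 0.024 0.035 0.044 0.045 0.042 0.04  0.042 0.04  0.043 0.04
  0.043]
 [0.006 0.011 0.009 0.012 0.022 0.019 0.023 0.03  0.03  0.024 0.009 0.015
  0.006]]
[ 0.49881707 -0.31103239  0.06246533] [0.57396779 0.04826847 0.0370419 ] [0.47101294 0.33417271 0.00396504]
boss (87, array([ 0.5043, -0.3208,  0.014 ,  0.0643]), array([ 0.5042, -0.3202,  0.064 ]))
body (162, array([ 0.504 , -0.3206,  0.019 ,  0.0596]), array([ 0.5029, -0.3179,  0.0551]))
drv (83, array([0.4495, 0.3182, 0.0125, 0.1093]), array([0.4494, 0.3161, 0.1077]))
collar (64, array([0.45  , 0.3177, 0.0179, 0.0507]), array([0.4484, 0.3113, 0.0506]))
sleeve (201, array([0.5587, 0.0371, 0.0444, 0.0615]), array([0.5584, 0.037 , 0.0617]))
cap 0.92 [273. 493.] [ 0.382 -0.459  0.058] 
[... 493 characters left out ...]
([0.4515, 0.3158, 0.0187, 0.0489]), array([0.4503, 0.3111, 0.047 ]))
sleeve (121, array([0.5573, 0.0382, 0.0435, 0.0614]), array([0.558 , 0.035 , 0.0614]))
cap 0.96 [285. 336.] [ 0.501 -0.331  0.042] [0.039 0.081 0.064]
cap 0.72 [290. 276.] [ 0.367 -0.316  0.052] [0.182 0.909 0.834]
cap 0.72 [347. 303.] [ 0.381 -0.486  0.054] [0.207 0.724 0.834]
cap 0.69 [250. 316.] [ 0.496 -0.193  0.038] [0.308 0.937 0.833]
wristcam [0.09670637 0.59589012 0.38534555] [[ 0.27450057  0.96158564  0.00157954]
 [ 0.93037207 -0.26600456  0.2522883 ]
 [ 0.24301697 -0.06778373 -0.96765083]] [[352.75246784   0.         318.43600251]
 [  0.         352.75246784 195.45651912]
 [  0.           0.           1.        ]]
```

Run:
```python
import cv2
a=cv2.imread("pics/top0.png")[170:300,350:520]; b=cv2.imread("pics/side0.png")[230:370,230:400]
a=cv2.resize(a,(400,306)); b=cv2.resize(b,(400,306)); cv2.imwrite("pics/crop.png",cv2.hconcat([a,b]))
```

```text
(no output)
```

View pics/crop.png

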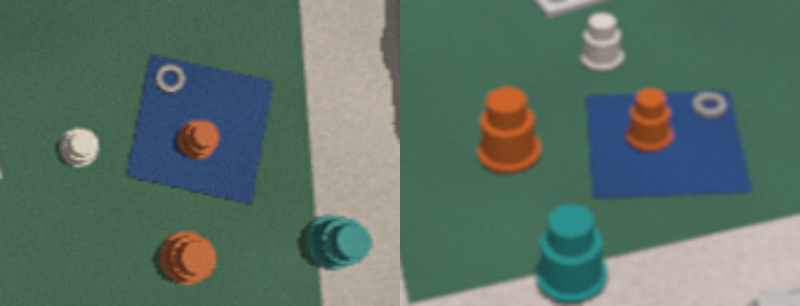

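Things that could be taken for the cap:
- Orange on the blue pad, top (434,229): small, and my choice.
- Larger orange, top (430,279).
- White, top (383,232).
- Turquoise, top (494,272).
- The jar's lid, top (259,123).

The crop confirms that the cap on the pad is the smaller orange one. Its boss radius is 14 mm and its top is at z 0.064. I'll move by way of the driver and the sleeve, taking a close look at each.

apply_moves --commands '[4.1,-3.7,0,0,0,0,9.3,4.1,-3.7,0,0,0,0,9.3,4.1,-3.7,0,0,0,0,9.3,4.1,-3.7,0,0,0,0,9.3,4.1,-3.7,0,0,0,0,9.3,4.1,-3.7,0,0,0,0,9.3,4.1,-3.7,0,0,0,0,9.3,0,0,0,0,0,0,9.3]'

```text
t: 1.9
tool_pos: [0.4584, 0.3094, 0.2195]
orientation: [0.43, 3.11, 0.004]
force: [-0.4, -0.7, -0.3]
opening: 0.093
```

```bash
cat >> h.py <<'E'
def wl(n):
    s=read_state(); M={k:np.array(v) for k,v in camera_model("wrist").items()}
    im,d=read_camera("wrist"); cv2.imwrite(f"pics/{n}.png",im)
    return im,cloud(d,"wrist"),s
E
python3 - <<'E'
from h import *
im,P,s=wl("w_drv"); print(s["tool_pos"],s["t"])
for a,b in [(.1,.125),(.06,.1),(.045,.055)]: print(a,ring(P,(.45,.318),.03,a,b))
q=P[(abs(P[...,2]-.004)<.003)&(np.hypot(P[...,0]-.46,P[...,1]-.32)<.12)]; print(len(q))
for r in spot_point("driver_center","wrist")[:2]+spot_point("tray_in","wrist")[:2]: print(r["conf"],world(r["point"],"wrist").round(4))
E
```

```text
[0.45835383 0.30939975 0.21946223] 1.9
0.1 (703, array([0.4484, 0.3215, 0.0121, 0.1105]), array([0.4474, 0.3217, 0.1101]))
0.06 (173, array([0.4451, 0.3221, 0.0115, 0.0819]), array([0.439 , 0.3228, 0.081 ]))
0.045 (403, array([0.4484, 0.3217, 0.0179, 0.0506]), array([0.4411, 0.3226, 0.0505]))
25468
0.89 [0.4452 0.3249 0.0594]
0.66 [0.4638 0.3222 0.0009]
```

apply_moves --commands '[1.4,-3.9,0,0,0,0,9.3,1.4,-3.9,0,0,0,0,9.3,1.4,-3.9,0,0,0,0,9.3,1.4,-3.9,0,0,0,0,9.3,1.4,-3.9,0,0,0,0,9.3,1.4,-3.9,0,0,0,0,9.3,1.4,-3.9,0,0,0,0,9.3,0,0,0,0,0,0,9.3]'

```text
t: 3.05
tool_pos: [0.5495, 0.0462, 0.2201]
orientation: [0.387, 3.117, 0.01]
force: [-0.3, 0.6, -0.1]
opening: 0.0932
```

Run:
```python
from h import *
im,P,s=wl("w_bore"); print(s["tool_pos"],s["t"])
q=P[(np.hypot(P[...,0]-.558,P[...,1]-.037)<.035)]; print(np.percentile(q[:,2],[2,20,50,80,98]))
print(ring(P,(.558,.037),.036,.0595,.066),pix((.558,.037,.061),"wrist"))
for r in spot_point("bore","wrist")[:2]: print(r["conf"],world(r["point"],"wrist").round(4))
```

```text
[0.54946333 0.04617357 0.22009931] 3.05
[0.01292414 0.0385477  0.06034879 0.33298196 0.33850655]
(1324, array([0.5586, 0.0388, 0.0308, 0.0614]), array([0.5577, 0.0391, 0.0614])) [309. 192.]
0.55 [0.5538 0.0406 0.0606]
```

View pics/w_bore.png

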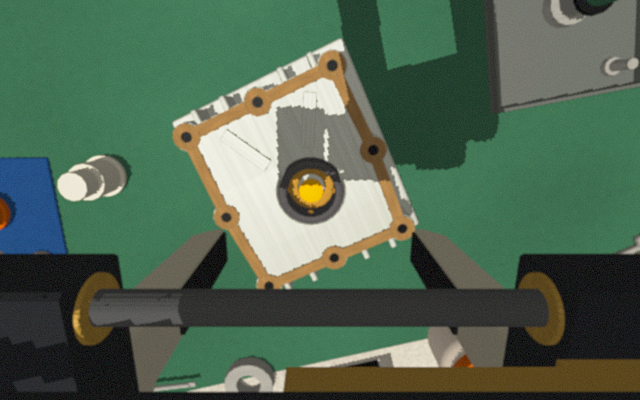

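The sleeve is at pixel (311,190). The wrist depth gives a rim circle at (0.5586, 0.0388), R 30.8 mm, z 0.0614, which fits the 62 mm sleeve and agrees with the fixed cameras to within 2 mm. On to the cap.

apply_moves --commands '[-0.65,-5.3,0,0,0,0,9.3,-0.65,-5.3,0,0,0,0,9.3,-0.65,-5.3,0,0,0,0,9.3,-0.65,-5.3,0,0,0,0,9.3,-0.65,-5.3,0,0,0,0,9.3,-0.65,-5.3,0,0,0,0,9.3,-0.65,-5.3,0,0,0,0,9.3,0,0,0,0,0,0,9.3]'

```text
t: 4.15
tool_pos: [0.5042, -0.3147, 0.2211]
orientation: [0.345, 3.12, 0.018]
force: [0.3, -0.0, 0.4]
opening: 0.0931
```

```bash
cat >> h.py <<'E'
from scipy.spatial.transform import Rotation as Ro
def st():
    s=read_state(); R=Ro.from_rotvec(s["orientation"]).as_matrix(); print("t",round(s["t"],2),"pos",s["tool_pos"].round(4),"z",R[:,2].round(3),"y",R[:,1].round(3),"F",s["force"].round(1),"M",s["wrist_torque"].round(2),"open",round(s["opening"],4),"q6",s["q"][5].round(2)); return s
E
python3 - <<'E'
from h import *
st(); im,P,s=wl("w_cap")
for a,b in [(.057,.07),(.036,.057),(.01,.018)]: print(a,ring(P,(.505,-.321),.03,a,b))
for r in spot_point("cap_center","wrist")[:3]: w=world(r["point"],"wrist");print(r["conf"],w.round(4),pix(w,"wrist"))
E
```

```text
t 4.15 pos [ 0.5042 -0.3147  0.2211] z [ 0.004  0.011 -1.   ] y [0.219 0.976 0.011] F [ 0.3 -0.   0.4] M [ 0.01 -0.04  0.05] open 0.0931 q6 -2.0
0.057 (684, array([ 0.505 , -0.3171,  0.0139,  0.0646]), array([ 0.5045, -0.317 ,  0.0645]))
0.036 (439, array([ 0.5052, -0.3171,  0.019 ,  0.0447]), array([ 0.4978, -0.3153,  0.0451]))
0.01 (264, array([ 0.505 , -0.3171,  0.0225,  0.0137]), array([ 0.4934, -0.3144,  0.0137]))
0.95 [ 0.3706 -0.2932  0.0417] [304.  29.]
0.84 [ 0.4997 -0.1758  0.0307] [446. 140.]
0.73 [ 0.505  -0.3151  0.0356] [313. 175.]
```

View pics/w_cap.png

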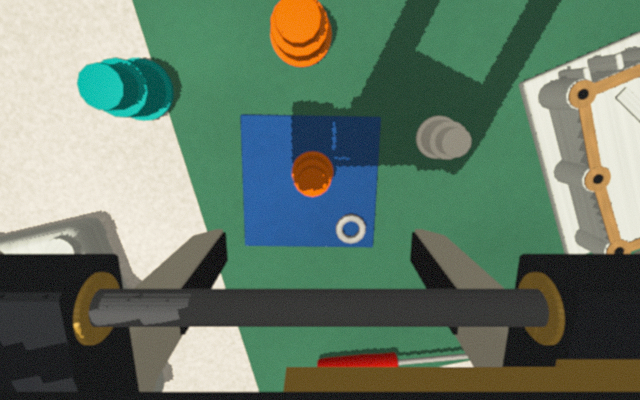

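The cap is at pixel (313,175). The wrist puts its axis at (0.505, -0.317) and the fixed cameras at y -0.321. I'll aim for the middle, since the jaws centre it in y. Now descending.

apply_moves --commands '[0,-0.2,-5,-0.011,0.004,0,9.3,0.1,-0.2,-5,0,0,0,9.3,0,0,-5,0,0,0,9.3,0,0,-1.6,0,0,0,9.3,0,0,0,0,0,0,9.3]'

```text
t: 4.88
tool_pos: [0.5115, -0.305, 0.0551]
orientation: [0.321, 3.119, 0.0]
force: [0.8, -0.9, 0.1]
opening: 0.0932
```

Run:
```python
from h import *
st(); im,P,s=wl("w_cap2")
for a,b in [(.057,.07),(.01,.018)]: print(a,ring(P,(.505,-.319),.03,a,b))
```

```text
t 4.88 pos [ 0.5115 -0.305   0.0551] z [ 0.006 -0.    -1.   ] y [0.203 0.979 0.001] F [ 0.8 -0.9  0.1] M [ 0.04 -0.01  0.02] open 0.0932 q6 -1.99
0.057 (2634, array([ 0.5052, -0.3197,  0.0144,  0.0654]), array([ 0.5036, -0.3193,  0.065 ]))
0.01 (796, array([ 0.5049, -0.3196,  0.0225,  0.0145]), array([ 0.493 , -0.3145,  0.0144]))
```

apply_moves --commands '[-0.65,-1.5,0,0,0.006,0,9.3,0,0,0,0,0,0,9.3]'

```text
t: 5.18
tool_pos: [0.5076, -0.3229, 0.0607]
orientation: [0.319, 3.119, -0.007]
force: [-0.1, 0.3, 0.2]
opening: 0.0927
```

Run:
```python
from h import *
st()
```

```text
t 5.17 pos [ 0.5076 -0.3229  0.0607] z [ 0.006 -0.005 -1.   ] y [ 0.203  0.979 -0.004] F [-0.1  0.3  0.2] M [0.01 0.03 0.05] open 0.0927 q6 -2.02
```

apply_moves --commands '[-0.3,0.3,-1.2,0,0,0,9.3,0,0,0,0,0,0,9.3]'

```text
t: 5.42
tool_pos: [0.505, -0.3211, 0.0496]
orientation: [0.321, 3.116, -0.009]
force: [0.0, 0.7, -0.7]
opening: 0.0929
```

Run:
```python
from h import *
st()
```

```text
t 5.42 pos [ 0.505  -0.3211  0.0496] z [ 0.008 -0.007 -1.   ] y [ 0.204  0.979 -0.005] F [ 0.   0.7 -0.7] M [0.05 0.05 0.05] open 0.0929 q6 -2.02
```

apply_moves --commands '[0,0.1,-0.25,0.006,0.007,0,9.3,0,0,0,0,0,0,9.3,0,0,0,0,0,0,4,0,0,0,0,0,0,4,0,0,0,0,0,0,4]' --squeeze 12

```text
t: 6.05
tool_pos: [0.5051, -0.3198, 0.0469]
orientation: [0.322, 3.124, -0.0]
force: [-0.6, -0.1, -0.4]
opening: 0.0678
```

Run:
```python
from h import *
st()
```

```text
t 6.05 pos [ 0.5051 -0.3198  0.0469] z [ 0.001 -0.    -1.   ] y [ 0.204  0.979 -0.   ] F [-0.6 -0.1 -0.4] M [ 0.03  0.02 -0.03] open 0.0678 q6 -2.02
```

apply_moves --commands '[0,0,0,0,0,0,2.0,0,0,0,0,0,0,2.0,0,0,0,0,0,0,2.0,0,0,0,0,0,0,2.0,0,0,0,0,0,0,2.0,0,0,0,0,0,0,2.0,0,0,0,0,0,0,2.0]' --squeeze 12

```text
t: 6.92
tool_pos: [0.5052, -0.3198, 0.0471]
orientation: [0.322, 3.124, -0.001]
force: [-0.1, -0.2, 0.6]
opening: 0.028
```

Run:
```python
from h import *
st(); im,P,s=wl("w_cap3")
for a,b in [(.057,.07),(.01,.018)]: print(a,ring(P,(.505,-.319),.03,a,b))
```

```text
t 6.92 pos [ 0.5052 -0.3198  0.0471] z [ 0.001 -0.    -1.   ] y [ 0.204  0.979 -0.   ] F [-0.1 -0.2  0.6] M [-0.   -0.03  0.03] open 0.028 q6 -2.02
0.057 (3644, array([ 0.4958, -0.3176,  0.0281,  0.0646]), array([ 0.5018, -0.3192,  0.0642]))
0.01 (871, array([ 0.5042, -0.3195,  0.0224,  0.0136]), array([ 0.4915, -0.3166,  0.0137]))
```

Gripped at 28 mm, which is the boss diameter. Lifting and carrying it to the sleeve.

apply_moves --commands '[0,0,4,0,0,0,2.0,0,0,5,0,0,0,2.0,0.5,3.5,3,0,0,0,2.0,0.8,5,0,0,0,0,2.0,0.8,5,0,0,0,0,2.0,0.8,5,0,0,0,0,2.0,0.8,5,0,0,0,0,2.0,0.8,5,0,0,0,0,2.0]' --squeeze 15

```text
t: 7.98
tool_pos: [0.5486, -0.0291, 0.1698]
orientation: [0.333, 3.123, 0.002]
force: [0.5, -0.2, -0.3]
opening: 0.0277
```

apply_moves --commands '[0.5,3,0,0,0,0,2.0,0.3,1.5,0,0,0,0,2.0,0,0,0,0,0,0,2.0,0,0,0,0,0,0,2.0]'

```text
t: 8.48
tool_pos: [0.5563, 0.0194, 0.1693]
orientation: [-0.327, -3.124, -0.001]
force: [0.9, 0.0, 0.3]
opening: 0.0276
```

Run:
```python
from h import *
st()
from scipy.optimize import least_squares
for c in ["top","side","wrist"]:
    im,d=read_camera(c); P=cloud(d,c); cv2.imwrite(f"pics/{c}5.png",im)
    r=np.hypot(P[...,0]-.558,P[...,1]-.038); g=im.max(-1)
    q=P[(r<.036)&(abs(P[...,2]-.0615)<.004)&(g<110)]; print(c,len(q),ring(P,(.558,.038),.034,.0585,.065))
    if len(q)>20:
        h=cv2.convexHull(q[:,:2].astype(np.float32))[:,0]; f=least_squares(lambda p:np.hypot(h[:,0]-p[0],h[:,1]-p[1])-.031,[.558,.038]); print(f.x.round(4),f.cost**.5)
    s=read_state()["tool_pos"]
    print("held cap",[ring(P,s,.03,s[2]-.0431+a,s[2]-.0431+b) for a,b in [(.003,.012),(.035,.043)]])
```

```text
t 8.47 pos [0.5563 0.0194 0.1693] z [-0.     0.001 -1.   ] y [0.207 0.978 0.001] F [0.9 0.  0.3] M [ 0.02 -0.02 -0.  ] open 0.0276 q6 -1.42
top 74 (60, array([0.5469, 0.0411, 0.0308, 0.0611]), array([0.5381, 0.0395, 0.0611]))
[0.5538 0.0395] 0.004593580943474536
held cap [(13, array([0.5401, 0.0277, 0.0094, 0.1348]), array([0.5386, 0.0277, 0.1347])), None]
side 116 (110, array([0.5577, 0.0377, 0.0339, 0.0616]), array([0.5586, 0.0344, 0.0615]))
[0.558  0.0341] 0.006129649391844589
held cap [(60, array([0.5568, 0.0148, 0.0232, 0.1358]), array([0.5538, 0.0066, 0.1351])), (51, array([0.5565, 0.0153, 0.0194, 0.1652]), array([0.5538, 0.0083, 0.1651]))]
wrist 1198 (1268, array([0.5588, 0.0372, 0.0308, 0.0614]), array([0.5499, 0.0455, 0.0614]))
[0.5592 0.0367] 0.002718060107898796
held cap [(834, array([0.5549, 0.0198, 0.0224, 0.136 ]), array([0.5427, 0.0225, 0.1359])), (964, array([0.5471, 0.0211, 0.0174, 0.1669]), array([0.5428, 0.0221, 0.1666]))]
```

apply_moves --commands '[0.3,1.8,0,0,0,0,2.0,0,0,0,0,0,0,2.0,0,0,-3,0,0,0,2.0,0,0,-2,0,0,0,2.0,0,0,0,0,0,0,2.0,0,0,0,0,0,0,2.0]'

```text
t: 9.38
tool_pos: [0.5606, 0.0378, 0.12]
orientation: [0.329, 3.122, 0.001]
force: [0.4, 0.3, -0.6]
opening: 0.0273
```

Run:
```python
from h import *
st(); im,P,s=wl("w_ins")
s=s["tool_pos"]
print(ring(P,(.5585,.038),.034,.0585,.065)); print([ring(P,s,.03,s[2]-.0431+a,s[2]-.0431+b) for a,b in [(.004,.012),(.035,.043)]])
```

```text
t 9.38 pos [0.5606 0.0378 0.12  ] z [ 0.003  0.001 -1.   ] y [0.209 0.978 0.001] F [ 0.4  0.3 -0.6] M [ 0.04 -0.02  0.02] open 0.0273 q6 -1.39
(1693, array([0.5591, 0.037 , 0.031 , 0.0614]), array([0.5449, 0.0388, 0.0614]))
[(830, array([0.5597, 0.0381, 0.0225, 0.0865]), array([0.547 , 0.0409, 0.0864])), (980, array([0.551 , 0.0396, 0.0166, 0.1174]), array([0.547 , 0.0406, 0.1171]))]
```

View pics/w_ins.png

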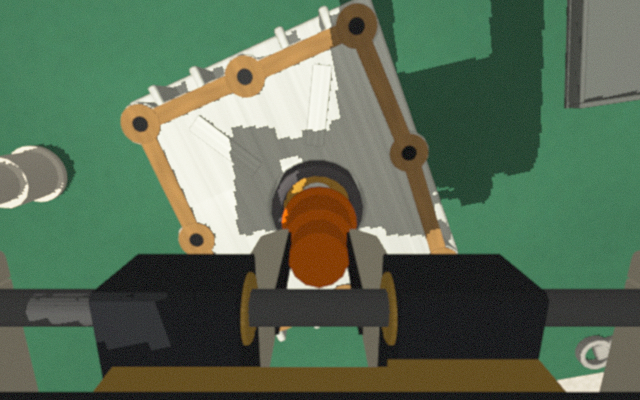

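Cap and sleeve are in line to about 1 mm; the cap's land is at pixel (320,200), above the sleeve mouth. Lowering it with force checks.

apply_moves --commands '[-0.05,-0.1,-1.2,0,0,0,2.0,0,0,0,0,0,0,2.0,0,0,-0.5,0,0,0,2.0,0,0,0,0,0,0,2.0]'

```text
t: 9.93
tool_pos: [0.5611, 0.0366, 0.1035]
orientation: [0.329, 3.119, 0.002]
force: [-0.8, -0.7, -1.3]
opening: 0.0275
```

apply_moves --commands '[-0.1,0.05,-0.3,0,0,0,2.0,0,0,0,0,0,0,2.0,0,0,-0.3,0,0,0,2.0,0,0,0,0,0,0,2.0]'

```text
t: 10.42
tool_pos: [0.5602, 0.0372, 0.0974]
orientation: [0.329, 3.119, 0.002]
force: [0.8, 0.7, -1.4]
opening: 0.0276
```

Run:
```python
from h import *
st()
```

```text
t 10.43 pos [0.5602 0.0372 0.0974] z [ 0.006  0.    -1.   ] y [0.209 0.978 0.002] F [ 0.8  0.7 -1.4] M [-0.    0.03 -0.02] open 0.0276 q6 -1.39
```

apply_moves --commands '[0,0,-0.2,0,0.006,0,2.0,0,0,0,0,0,0,2.0]'

```text
t: 10.68
tool_pos: [0.5603, 0.0371, 0.0953]
orientation: [-0.329, -3.124, -0.001]
force: [-0.0, -1.1, -0.8]
opening: 0.0279
```

apply_moves --commands '[0,0,0,0,0,0,5,0,0,0,0,0,0,5,0,0,0,0,0,0,5,0,0,0,0,0,0,5,0,0,3,0,0,0,9.3,0,0,5,0,0,0,9.3,0,0,5,0,0,0,9.3,0,0,0,0,0,0,9.3]'

```text
t: 11.68
tool_pos: [0.5592, 0.0372, 0.2289]
orientation: [-0.329, -3.123, -0.0]
force: [0.0, 0.7, 0.5]
opening: 0.0855
```

Run:
```python
from h import *
st(); im,P,s=wl("w_set")
print(ring(P,(.5585,.038),.034,.0585,.065)); print([ring(P,(.559,.038),.03,a,b) for a,b in [(.108,.118),(.087,.098)]])
q=P[(np.hypot(P[...,0]-.559,P[...,1]-.038)<.016)&(P[...,2]>.108)&(P[...,2]<.118)]; A=np.c_[q[:,:2],np.ones(len(q))]; print("slope",np.linalg.lstsq(A,q[:,2],rcond=None)[0])
for c in["top"]:
  im,d=read_camera(c);P=cloud(d,c);print(c,ring(P,(.559,.038),.03,.108,.118))
```

```text
t 11.68 pos [0.5592 0.0372 0.2289] z [-0.001  0.    -1.   ] y [0.209 0.978 0.   ] F [0.  0.7 0.5] M [ 0.02  0.01 -0.  ] open 0.0855 q6 -1.39
(870, array([0.5572, 0.0373, 0.0305, 0.0591]), array([0.55  , 0.0387, 0.0593]))
[(835, array([0.558 , 0.0376, 0.0142, 0.1098]), array([0.5576, 0.0378, 0.1098])), (495, array([0.5581, 0.0377, 0.0191, 0.0899]), array([0.5504, 0.0391, 0.0902]))]
slope [-0.00330352 -0.00063449  0.11164825]
top (18, array([0.5514, 0.0409, 0.0083, 0.1122]), array([0.5517, 0.0405, 0.1124]))
```

The cap stands in the sleeve: level (slope 0.003), top 50.7 mm above the rim against 51 expected, and centred. Now the driver.

apply_moves --commands '[-1.6,4.1,-0.2,0,0,0,9.3,-1.6,4.1,-0.2,0,0,0,9.3,-1.6,4.1,-0.2,0,0,0,9.3,-1.6,4.1,-0.2,0,0,0,9.3,-1.6,4.1,-0.2,0,0,0,9.3,-1.6,4.1,-0.2,0,0,0,9.3,-1.5,3.8,-0.2,0,0,0,9.3,0,0,0,0,0,0,9.3]'

```text
t: 12.78
tool_pos: [0.4328, 0.3254, 0.1908]
orientation: [-0.33, -3.091, 0.019]
force: [-0.3, 0.1, -0.8]
opening: 0.0929
```

apply_moves --commands '[0,0,-4,0,0,0,9.3,0,0,-3,0,0,0,9.3,0,0,0,0,0,0,9.3,0,0,0,0,0,0,9.3]'

```text
t: 13.28
tool_pos: [0.4312, 0.322, 0.1154]
orientation: [-0.33, -3.086, 0.026]
force: [0.1, -0.7, 0.1]
opening: 0.0931
```

Run:
```python
from h import *
st(); im,P,s=wl("w_drv2")
for a,b in [(.1,.125),(.042,.055),(.014,.022)]: print(a,ring(P,(.449,.32),.032,a,b))
```

```text
t 13.28 pos [0.4312 0.322  0.1154] z [-0.039 -0.013 -0.999] y [ 0.211  0.977 -0.021] F [ 0.1 -0.7  0.1] M [-0.01 -0.02  0.01] open 0.0931 q6 -0.82
0.1 (1465, array([0.4494, 0.3201, 0.0121, 0.1103]), array([0.4466, 0.3207, 0.1095]))
0.042 (845, array([0.4496, 0.3201, 0.018 , 0.0505]), array([0.4423, 0.3219, 0.0504]))
0.014 (632, array([0.4494, 0.3201, 0.0199, 0.0185]), array([0.4386, 0.3228, 0.0184]))
```

apply_moves --commands '[1.8,-0.2,0.5,0.013,-0.039,0,9.3,0,0,0,0,0,0,9.3,0,0,0,0,0,0,9.3]'

```text
t: 13.7
tool_pos: [0.4526, 0.3203, 0.1241]
orientation: [0.334, 3.117, 0.007]
force: [-0.0, -0.8, -0.4]
opening: 0.0932
```

Run:
```python
from h import *
st(); im,P,s=wl("w_drv3")
for a,b in [(.1,.125),(.042,.055),(.014,.022)]: print(a,ring(P,(.449,.32),.032,a,b))
```

```text
t 13.7 pos [0.4526 0.3203 0.1241] z [ 0.008  0.003 -1.   ] y [0.212 0.977 0.005] F [-0.  -0.8 -0.4] M [ 0.02 -0.01  0.03] open 0.0932 q6 -0.83
0.1 (1540, array([0.4498, 0.3199, 0.0121, 0.1105]), array([0.4484, 0.3204, 0.1098]))
0.042 (783, array([0.4499, 0.3204, 0.018 , 0.0507]), array([0.4426, 0.3219, 0.0506]))
0.014 (526, array([0.4487, 0.3204, 0.0198, 0.0187]), array([0.4381, 0.3227, 0.0185]))
```

apply_moves --commands '[-0.3,0,-2.5,-0.003,0.008,0,9.3,0,0,0,0,0,0,9.3,0,0,-2.5,0,0,0,9.3,0,0,-0.5,0,0,0,9.3,0,0,0,0,0,0,9.3,0,0,0,0,0,0,9.3]'

```text
t: 14.5
tool_pos: [0.4522, 0.3223, 0.0738]
orientation: [0.333, 3.119, 0.007]
force: [0.5, -0.1, -0.1]
opening: 0.0931
```

Run:
```python
from h import *
st()
```

```text
t 14.5 pos [0.4522 0.3223 0.0738] z [ 0.005  0.004 -1.   ] y [0.211 0.977 0.005] F [ 0.5 -0.1 -0.1] M [-0.02  0.03 -0.06] open 0.0931 q6 -0.83
```

apply_moves --commands '[-0.25,-0.2,-1.4,-0.004,0.005,0,9.3,0,0,0,0,0,0,9.3,-0.05,-0.05,-0.5,0,0,0,9.3,0,0,0,0,0,0,9.3,0,0,0,0,0,0,9.3]'

```text
t: 15.12
tool_pos: [0.4498, 0.3201, 0.0548]
orientation: [0.334, 3.122, 0.001]
force: [-0.6, -0.7, -0.6]
opening: 0.0931
```

Run:
```python
from h import *
st()
```

```text
t 15.12 pos [0.4498 0.3201 0.0548] z [ 0.002  0.    -1.   ] y [0.211 0.977 0.001] F [-0.6 -0.7 -0.6] M [-0.04 -0.02  0.  ] open 0.0931 q6 -0.83
```

apply_moves --commands '[0,0,-0.3,0,0.002,0,9.3,0,0,0,0,0,0,6,0,0,0,0,0,0,4,0,0,0,0,0,0,2,0,0,0,0,0,0,1.5,0,0,0,0,0,0,1.5,0,0,0,0,0,0,1.5,0,0,0,0,0,0,1.5]' --squeeze 40

```text
t: 16.12
tool_pos: [0.4501, 0.3202, 0.0521]
orientation: [-0.334, -3.124, -0.001]
force: [-0.3, -0.5, 0.0]
opening: 0.0273
```

apply_moves --commands '[0,0,0,0,0,0,1.5,0,0,0,0,0,0,1.5]'

```text
t: 16.38
tool_pos: [0.4501, 0.3202, 0.0521]
orientation: [-0.334, -3.124, -0.001]
force: [-1.1, -0.5, 0.1]
opening: 0.0237
```

Run:
```python
from h import *
st()
```

```text
t 16.38 pos [0.4501 0.3202 0.0521] z [ 0.     0.001 -1.   ] y [0.211 0.977 0.001] F [-1.1 -0.5  0.1] M [-0.06 -0.02  0.06] open 0.0237 q6 -0.83
```

apply_moves --commands '[0,0,2,0,0,0,1.5,0,0,5,0,0,0,1.5,0,0,5,0,0,0,1.5,0,0,4,0,0,0,1.5,0.8,-2,1,0,0,0,1.5,1.6,-4.1,0,0,0,0,1.5,1.6,-4.1,0,0,0,0,1.5,1.6,-4.1,0,0,0,0,1.5]' --squeeze 50

```text
t: 17.38
tool_pos: [0.5043, 0.1751, 0.2373]
orientation: [0.324, 3.12, 0.005]
force: [-0.1, 0.7, -2.3]
opening: 0.0234
```

Run:
```python
from h import *
st()
```

```text
t 17.38 pos [0.5043 0.1751 0.2373] z [ 0.005  0.003 -1.   ] y [0.205 0.979 0.004] F [-0.1  0.7 -2.3] M [ 0.02 -0.02  0.03] open 0.0234 q6 -1.13
```

apply_moves --commands '[1.5,-4,0,0,0,0,1.5,1.5,-4,0,0,0,0,1.5,1.0,-2.5,0,0,0,0,1.5,0,0,0,0,0,0,1.5,0,0,0,0,0,0,1.5]'

```text
t: 18.0
tool_pos: [0.5454, 0.064, 0.2436]
orientation: [0.33, 3.115, 0.006]
force: [-0.6, -0.1, -2.3]
opening: 0.0235
```

Run:
```python
from h import *
st()
im,P,s=wl("w_press0")
s=s["tool_pos"]
print("foot",[ring(P,s,.03,s[2]-.0481+a,s[2]-.0481+b) for a,b in [(.006,.018),(.038,.05)]])
print("cap",[ring(P,(.5585,.0375),.03,a,b) for a,b in [(.106,.118),(.085,.097)]],ring(P,(.5585,.0375),.034,.0575,.065))
```

```text
t 18.0 pos [0.5454 0.064  0.2436] z [ 0.009  0.003 -1.   ] y [0.209 0.978 0.005] F [-0.6 -0.1 -2.3] M [-0.   -0.05  0.02] open 0.0235 q6 -1.34
foot [(1189, array([0.5452, 0.0643, 0.0198, 0.2099]), array([0.5341, 0.0666, 0.2094])), (1021, array([0.536 , 0.0658, 0.018 , 0.242 ]), array([0.5335, 0.0665, 0.2419]))]
cap [(346, array([0.5588, 0.0368, 0.0138, 0.1124]), array([0.5548, 0.0332, 0.1122])), (311, array([0.5571, 0.037 , 0.0184, 0.0925]), array([0.5474, 0.0366, 0.0922]))] (983, array([0.5566, 0.0374, 0.0326, 0.0613]), array([0.545 , 0.0361, 0.0613]))
```

apply_moves --commands '[1.3,-2.7,-0.5,-0.003,0.009,0,1.5,0,0,0,0,0,0,1.5,0,0,-3,0,0,0,1.5,0,0,-2.5,0,0,0,1.5,0,0,0,0,0,0,1.5,0,0,0,0,0,0,1.5]'

```text
t: 18.8
tool_pos: [0.5578, 0.044, 0.1859]
orientation: [0.318, 3.122, 0.004]
force: [-0.4, -0.2, -1.8]
opening: 0.0235
```

Run:
```python
from h import *
st()
im,P,s=wl("w_press1")
s=s["tool_pos"]
print("foot",[ring(P,s,.03,s[2]-.0481+a,s[2]-.0481+b) for a,b in [(.006,.018)]])
print("cap",[ring(P,(.5585,.0375),.03,a,b) for a,b in [(.106,.118),(.085,.097)]],ring(P,(.5585,.0375),.034,.0575,.065))
```

```text
t 18.8 pos [0.5578 0.044  0.1859] z [ 0.003  0.002 -1.   ] y [0.201 0.979 0.003] F [-0.4 -0.2 -1.8] M [0.   0.01 0.01] open 0.0235 q6 -1.38
foot [(1195, array([0.5571, 0.0442, 0.0199, 0.1523]), array([0.5461, 0.0462, 0.1518]))]
cap [(17, array([0.5486, 0.0321, 0.0061, 0.1085]), array([0.5477, 0.0321, 0.1083])), (467, array([0.5577, 0.0372, 0.019 , 0.0924]), array([0.5472, 0.0362, 0.092 ]))] (1528, array([0.559 , 0.0371, 0.0309, 0.0614]), array([0.5464, 0.0376, 0.0613]))
```

apply_moves --commands '[0.1,-0.7,0,0,0,0,1.5,0,0,0,0,0,0,1.5,0,0,-1,0,0,0,1.5,0,0,-0.5,0,0,0,1.5,0,0,0,0,0,0,1.5,0,0,0,0,0,0,1.5]'

```text
t: 19.6
tool_pos: [0.5599, 0.0365, 0.1721]
orientation: [0.318, 3.119, 0.004]
force: [0.1, -0.4, -2.6]
opening: 0.0237
```

Run:
```python
from h import *
st()
```

```text
t 19.6 pos [0.5599 0.0365 0.1721] z [ 0.006  0.002 -1.   ] y [0.202 0.979 0.003] F [ 0.1 -0.4 -2.6] M [-0.02 -0.    0.  ] open 0.0237 q6 -1.4
```

apply_moves --commands '[-0.1,0.05,-0.5,-0.002,0.006,0,1.5,0,0,0,0,0,0,1.5,0,0,-0.3,0,0,0,1.5,0,0,0,0,0,0,1.5]'

```text
t: 20.1
tool_pos: [0.5588, 0.0371, 0.1637]
orientation: [0.318, 3.125, -0.0]
force: [-0.4, -0.9, -1.9]
opening: 0.0233
```

apply_moves --commands '[0,0,-0.3,0,0,0,1.5,0,0,0,0,0,0,1.5]'

```text
t: 20.35
tool_pos: [0.5589, 0.0371, 0.1605]
orientation: [0.318, 3.125, -0.0]
force: [0.2, 0.8, -2.3]
opening: 0.0235
```

apply_moves --commands '[0,0,-0.3,0,0,0,1.5,0,0,0,0,0,0,1.5]'

```text
t: 20.6
tool_pos: [0.5593, 0.0371, 0.158]
orientation: [0.318, 3.124, -0.0]
force: [-1.5, 0.1, -0.1]
opening: 0.0234
```

apply_moves --commands '[-0.03,0,-0.3,0,0,0,1.5,0,0,0,0,0,0,1.5,0,0,-0.3,0,0,0,1.5,0,0,0,0,0,0,1.5]'

```text
t: 21.1
tool_pos: [0.5595, 0.037, 0.1531]
orientation: [0.318, 3.122, 0.0]
force: [-0.8, -0.6, 1.0]
opening: 0.0235
```

apply_moves --commands '[0,0,-0.2,0,0,0,1.5,0,0,0,0,0,0,1.5]'

```text
t: 21.35
tool_pos: [0.5599, 0.037, 0.1519]
orientation: [0.318, 3.121, 0.0]
force: [-0.3, -0.6, -2.1]
opening: 0.0236
```

apply_moves --commands '[0,0,-0.2,0,0,0,1.5,0,0,0,0,0,0,1.5]'

```text
t: 21.6
tool_pos: [0.56, 0.037, 0.1499]
orientation: [0.318, 3.121, 0.0]
force: [-0.3, -0.4, -2.1]
opening: 0.0237
```

apply_moves --commands '[0,0,-0.2,0,0,0,1.5,0,0,0,0,0,0,1.5]'

```text
t: 21.85
tool_pos: [0.5599, 0.037, 0.1475]
orientation: [0.318, 3.121, 0.0]
force: [-0.3, -0.6, -2.3]
opening: 0.024
```

Run:
```python
from h import *
s=st()["tool_pos"]
im,P,_=wl("w_press2"); a=im
im,d=read_camera("side"); Q=cloud(d,"side")
print("foot",[ring(P,s,.03,s[2]-.0481+a_,s[2]-.0481+b) for a_,b in [(.006,.018)]])
print("cap",[ring(P,(.5585,.0375),.03,z,z+.003) for z in np.arange(.062,.11,.003)])
b=cv2.resize(im[110:230,230:390],(640,480)); cv2.imwrite("pics/p2.png",cv2.vconcat([cv2.resize(a,(480,300)),cv2.resize(b,(480,300))]))
```

```text
t 21.85 pos [0.5599 0.037  0.1475] z [ 0.004 -0.    -1.   ] y [0.202 0.979 0.001] F [-0.3 -0.6 -2.3] M [ 0.02 -0.01  0.01] open 0.024 q6 -1.39
foot [(1197, array([0.5592, 0.0372, 0.0199, 0.1137]), array([0.5482, 0.0391, 0.1132]))]
cap [(323, array([0.5585, 0.0376, 0.03  , 0.0623]), array([0.547 , 0.0422, 0.0625])), (31, array([0.5494, 0.0392, 0.0156, 0.0664]), array([0.544 , 0.0392, 0.0665])), (50, array([0.5519, 0.0387, 0.017 , 0.0696]), array([0.5444, 0.0397, 0.0694])), (40, array([0.5545, 0.0385, 0.0179, 0.0729]), array([0.545 , 0.0401, 0.0727])), (41, array([0.5506, 0.0397, 0.0164, 0.0757]), array([0.5444, 0.0423, 0.0757])), (182, array([0.5557, 0.0391, 0.0182, 0.0793]), array([0.5463, 0.0409, 0.0791])), (109, array([0.5511, 0.0399, 0.0152, 0.0805]), array([0.5458, 0.0418, 0.0805])), None, None, None, None, None, (5, array([0.5461, 0.0472, 0.0097, 0.1006]), array([0.5434, 0.0449, 0.1006])), (57, array([0.5517, 0.0364, 0.0183, 0.1027]), array([0.5431, 0.0391, 0.1026])), (65, array([0.5521, 0.0396, 0.0182, 0.1056]), array([0.5441, 0.0414, 0.1056])), (63, array([0.5534, 0.039 , 0.0187, 0.1085]), array([0.5434, 0.0402, 0.1086]))]
```

View pics/p2.png

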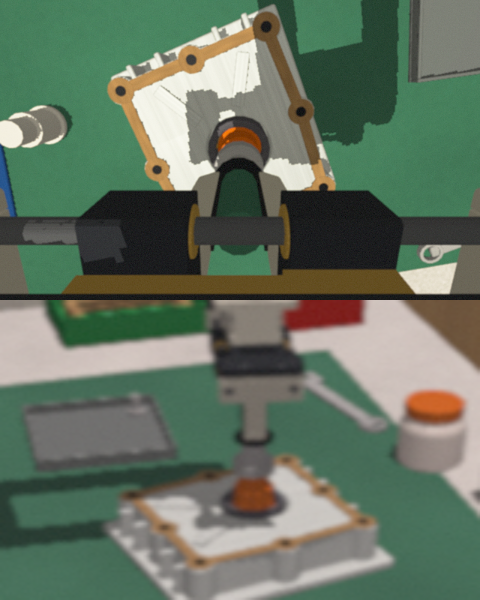

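The foot sits on the cap. The cap's shoulder is at z 0.080, so it is about 12 mm down and level. The force reads unloaded after each hold row, so I'll take single-row steps to read the force while pushing.

apply_moves --commands '[0,0,-0.15,0,0,0,1.5]'

```text
t: 22.08
tool_pos: [0.5599, 0.037, 0.146]
orientation: [0.318, 3.122, 0.0]
force: [-1.1, -0.3, 0.3]
opening: 0.0236
```

apply_moves --commands '[0,0,-0.15,0,0,0,1.5]'

```text
t: 22.2
tool_pos: [0.5598, 0.037, 0.1443]
orientation: [0.318, 3.122, 0.0]
force: [-1.4, -0.4, 1.0]
opening: 0.0234
```

apply_moves --commands '[0,0,-0.15,0,0,0,1.5]'

```text
t: 22.32
tool_pos: [0.56, 0.037, 0.1438]
orientation: [0.318, 3.121, -0.0]
force: [-5.9, -0.5, 14.6]
opening: 0.0237
```

apply_moves --commands '[0,0,0,0,0,0,1.5]'

```text
t: 22.45
tool_pos: [0.5601, 0.0369, 0.1443]
orientation: [0.318, 3.121, -0.0]
force: [-0.8, 0.2, 0.6]
opening: 0.023
```

```bash
cat >> h.py <<'E'
def shoulder():
    s=st()["tool_pos"]; im,P,_=wl("w_last"); z=P[(np.hypot(P[...,0]-.5585,P[...,1]-.0375)<.0175)]
    z=z[(z[:,2]>.055)&(z[:,2]<.1)]; h,e=np.histogram(z[:,2],np.arange(.055,.1,.001)); i=h.argmax(); q=z[abs(z[:,2]-e[i]-.0005)<.0025]
    A=np.c_[q[:,0]-.5585,q[:,1]-.0375,np.ones(len(q))]; print("shoulder z",np.median(q[:,2]).round(4),len(q),"slope",np.linalg.lstsq(A,q[:,2],rcond=None)[0].round(3))
    print("rim",ring(P,(.5585,.0375),.033,.058,.065),"foot",ring(P,s,.03,s[2]-.036,s[2]-.03))
E
python3 -c "
from h import *
shoulder()"
```

```text
t 22.45 pos [0.5601 0.0369 0.1443] z [ 0.005 -0.001 -1.   ] y [0.202 0.979 0.   ] F [-0.8  0.2  0.6] M [ 0.05  0.28 -0.02] open 0.023 q6 -1.39
shoulder z 0.0766 265 slope [0.037 0.001 0.077]
rim (1631, array([0.5593, 0.037 , 0.0309, 0.0613]), array([0.5469, 0.0395, 0.0612])) foot (1066, array([0.5595, 0.0372, 0.0199, 0.1107]), array([0.5491, 0.039 , 0.1107]))
```

apply_moves --commands '[-0.1,0.03,-0.1,0,0.004,0,1.5]'

```text
t: 22.62
tool_pos: [0.5595, 0.0371, 0.1438]
orientation: [0.318, 3.124, -0.001]
force: [-0.7, -1.1, 6.3]
opening: 0.0235
```

apply_moves --commands '[0,0,-0.1,0,0,0,1.5]'

```text
t: 22.75
tool_pos: [0.5599, 0.037, 0.1438]
orientation: [0.318, 3.123, -0.001]
force: [-5.4, -0.1, 10.6]
opening: 0.0232
```

apply_moves --commands '[-0.1,0,-0.15,0,0.003,0,1.5]'

```text
t: 22.88
tool_pos: [0.5596, 0.037, 0.1438]
orientation: [0.318, 3.124, -0.001]
force: [-2.4, 0.0, 10.4]
opening: 0.0236
```

apply_moves --commands '[-0.05,0,-0.15,0,0.002,0,1.5]'

```text
t: 23.0
tool_pos: [0.5598, 0.037, 0.1438]
orientation: [0.318, 3.124, -0.002]
force: [-3.8, -0.4, 10.1]
opening: 0.0233
```

Rigid at 0.1438 with about 13 N of contact. I'll back off slightly to see whether the cap stays down or rises with the foot.

apply_moves --commands '[0,0,0.2,0,0,0,1.5,0,0,0.2,0,0,0,1.5,0,0,0,0,0,0,1.5]'

```text
t: 23.38
tool_pos: [0.5596, 0.037, 0.1469]
orientation: [0.318, 3.125, -0.002]
force: [-0.1, 0.3, -1.3]
opening: 0.0233
```

```bash
python3 -c "
from h import *
shoulder()"
```

```text
t 23.38 pos [0.5596 0.037  0.1469] z [ 0.    -0.001 -1.   ] y [ 0.202  0.979 -0.001] F [-0.1  0.3 -1.3] M [-0.02 -0.04  0.03] open 0.0233 q6 -1.39
shoulder z 0.0771 225 slope [ 0.01  -0.003  0.077]
rim (1563, array([0.5591, 0.037 , 0.031 , 0.0612]), array([0.5466, 0.0397, 0.0612])) foot (1063, array([0.5587, 0.0371, 0.0198, 0.1132]), array([0.5482, 0.0391, 0.1132]))
```

apply_moves --commands '[0,0,1,0,0,0,1.5,0,0,3,0,0,0,1.5,0,0,3,0,0,0,1.5,0,0,0,0,0,0,1.5,0,0,0,0,0,0,1.5]'

```text
t: 24.05
tool_pos: [0.5583, 0.037, 0.2177]
orientation: [-0.318, -3.123, 0.002]
force: [-0.0, 0.6, -3.4]
opening: 0.0232
```

```bash
python3 -c "
from h import *
shoulder()
P=cloud(read_camera('wrist')[1],'wrist')
print([ring(P,(.5585,.0375),.017,z,z+.004) for z in (.09,.094,.098,.102,.106,.11)])
Q=cloud(read_camera('side')[1],'side')
print([ring(Q,(.5585,.0375),.02,z,z+.004) for z in (.074,.078,.09,.094,.098,.102,.106,.11)])"
```

```text
t 24.05 pos [0.5583 0.037  0.2177] z [-0.003 -0.001 -1.   ] y [ 0.202  0.979 -0.001] F [-0.   0.6 -3.4] M [ 0.    0.01 -0.  ] open 0.0232 q6 -1.39
shoulder z 0.0776 340 slope [0.018 0.004 0.078]
rim (1043, array([0.5593, 0.0374, 0.031 , 0.0616]), array([0.5484, 0.0396, 0.0615])) foot (1065, array([0.5578, 0.037 , 0.0199, 0.1843]), array([0.5471, 0.0391, 0.1844]))
[(28, array([0.5538, 0.0396, 0.0124, 0.0916]), array([0.5484, 0.0399, 0.092 ])), (310, array([0.5591, 0.038 , 0.0136, 0.0969]), array([0.5525, 0.04  , 0.0968])), (23, array([0.5559, 0.0391, 0.0123, 0.0982]), array([0.5526, 0.037 , 0.0983])), None, None, None]
[(25, array([0.56  , 0.0346, 0.0183, 0.077 ]), array([0.5561, 0.0273, 0.0766])), (19, array([0.5603, 0.0337, 0.0179, 0.0794]), array([0.5575, 0.0286, 0.0796])), (14, array([0.561 , 0.0316, 0.0133, 0.0925]), array([0.5606, 0.0259, 0.0923])), (28, array([0.5639, 0.0363, 0.0152, 0.0966]), array([0.5612, 0.036 , 0.0965])), (23, array([0.5623, 0.035 , 0.0139, 0.0987]), array([0.5612, 0.0326, 0.099 ])), None, None, None]
```

View pics/w_last.png

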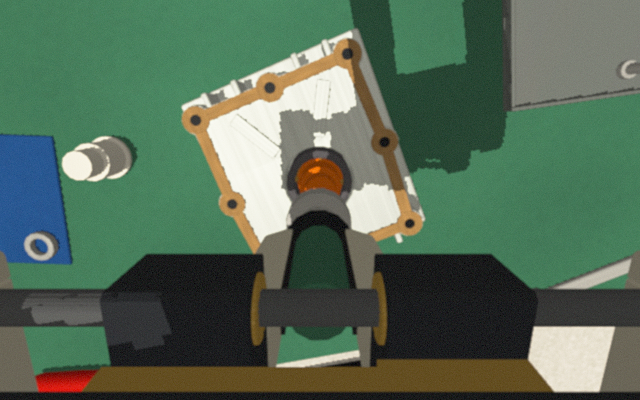

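The cap stays down with the driver lifted. Its top is at z 0.0969, with the rim at 0.0615, so the underside is 24.6 mm below the rim and the plunger is about 15.6 mm down. The cap is level. Now the driver goes back.

apply_moves --commands '[-1.6,4.1,0.1,0,0,0,1.5,-1.6,4.1,0.1,0,0,0,1.5,-1.6,4.1,0,0,0,0,1.5,-1.6,4.1,0,0,0,0,1.5,-1.6,4.1,0,0,0,0,1.5,-1.2,3.5,0,0,0,0,1.5,-0.8,2.0,0,0,0,0,1.5,0,0,0,0,0,0,1.5]'

```text
t: 25.2
tool_pos: [0.4497, 0.3025, 0.2096]
orientation: [-0.32, -3.109, 0.011]
force: [-0.3, -1.1, -3.3]
opening: 0.0234
```

apply_moves --commands '[0,0,0,0,0,0,1.5]'

```text
t: 25.32
tool_pos: [0.4496, 0.3019, 0.2088]
orientation: [-0.319, -3.109, 0.012]
force: [-0.0, -0.4, -3.5]
opening: 0.0233
```

```bash
python3 -c "
from h import *
st()"
```

```text
t 25.32 pos [0.4496 0.3019 0.2088] z [-0.017 -0.006 -1.   ] y [ 0.203  0.979 -0.01 ] F [-0.  -0.4 -3.5] M [-0.01  0.05  0.01] open 0.0233 q6 -0.87
```

apply_moves --commands '[0.2,1.8,0,0.006,-0.017,0,1.5,0,0,0,0,0,0,1.5,0,0,-4,0,0,0,1.5,0,0,-4,0,0,0,1.5,0,0,-2,0,0,0,1.5,0,0,0,0,0,0,1.5,0,0,0,0,0,0,1.5]'

```text
t: 26.2
tool_pos: [0.4546, 0.3189, 0.1081]
orientation: [0.327, 3.12, 0.003]
force: [-0.1, 0.5, -1.2]
opening: 0.0236
```

```bash
python3 -c "
from h import *
st()"
```

```text
t 26.2 pos [0.4546 0.3189 0.1081] z [ 0.004  0.001 -1.   ] y [0.207 0.978 0.002] F [-0.1  0.5 -1.2] M [-0.03 -0.02 -0.03] open 0.0236 q6 -0.84
```

apply_moves --commands '[0,0,-2.5,0,0.004,0,1.5,0,0,0,0,0,0,1.5,0,0,-2,0,0,0,1.5,0,0,0,0,0,0,1.5,0,0,0,0,0,0,1.5]'

```text
t: 26.82
tool_pos: [0.4587, 0.3209, 0.0684]
orientation: [0.327, 3.116, 0.011]
force: [0.8, 0.2, -2.4]
opening: 0.0237
```

```bash
python3 -c "
from h import *
st()"
```

```text
t 26.82 pos [0.4587 0.3209 0.0684] z [ 0.009  0.006 -1.   ] y [0.207 0.978 0.008] F [ 0.8  0.2 -2.4] M [-0. -0. -0.] open 0.0237 q6 -0.84
```

apply_moves --commands '[0,0,-1,-0.006,0.009,0,1.5,0,0,0,0,0,0,1.5,0,0,-0.3,0,0,0,1.5,0,0,0,0,0,0,1.5]'

```text
t: 27.32
tool_pos: [0.459, 0.3212, 0.0551]
orientation: [0.328, 3.124, -0.0]
force: [0.6, -0.5, -2.1]
opening: 0.0235
```

```bash
python3 -c "
from h import *
st()"
```

```text
t 27.32 pos [0.459  0.3212 0.0551] z [ 0. -0. -1.] y [ 0.207  0.978 -0.   ] F [ 0.6 -0.5 -2.1] M [ 0.03  0.02 -0.  ] open 0.0235 q6 -0.84
```

apply_moves --commands '[0,0,-0.2,0,0,0,1.5,0,0,-0.12,0,0,0,1.5,0,0,0,0,0,0,1.5]'

```text
t: 27.7
tool_pos: [0.4593, 0.3213, 0.0521]
orientation: [0.327, 3.124, 0.0]
force: [0.9, -0.0, -1.4]
opening: 0.0233
```

apply_moves --commands '[0,0,-0.05,0,0,0,1.5,0,0,0,0,0,0,5,0,0,0,0,0,0,5,0,0,0,0,0,0,6,0,0,0,0,0,0,7,0,0,0,0,0,0,7,0,0,0,0,0,0,7]'

```text
t: 28.58
tool_pos: [0.4602, 0.3219, 0.0528]
orientation: [0.327, 3.122, 0.002]
force: [0.3, -0.3, -0.2]
opening: 0.0698
```

```bash
python3 -c "
from h import *
s=st();im,P,_=wl('w_rel')
for a,b in [(.1,.125),(.042,.055),(.014,.022)]: print(a,ring(P,s['tool_pos'],.032,a,b))"
```

```text
t 28.57 pos [0.4602 0.3219 0.0528] z [ 0.003  0.001 -1.   ] y [0.207 0.978 0.002] F [ 0.3 -0.3 -0.2] M [ 0.05 -0.03 -0.01] open 0.0698 q6 -0.84
0.1 (1411, array([0.4588, 0.3211, 0.0122, 0.1093]), array([0.4542, 0.3221, 0.1076]))
0.042 (1544, array([0.4589, 0.3211, 0.018 , 0.0505]), array([0.4513, 0.3228, 0.0504]))
0.014 (1108, array([0.4586, 0.3213, 0.0198, 0.0185]), array([0.4479, 0.3237, 0.0184]))
```

Upright in the tray at (0.459, 0.321). Retreating upward.

apply_moves --commands '[0,0,2,0,0,0,7,0,0,3,0,0,0,7,0,0,5,0,0,0,7,0,0,5,0,0,0,7,0,0,4,0,0,0,7,0,0,0,0,0,0,7,0,0,0,0,0,0,7]'

```text
t: 29.5
tool_pos: [0.4592, 0.3213, 0.2573]
orientation: [0.327, 3.117, 0.007]
force: [-0.9, -1.0, -0.9]
opening: 0.0701
```

```bash
python3 -c "
from h import *
s=st();im,P,_=wl('w_end')
for a,b in [(.1,.125),(.042,.055),(.014,.022)]: print(a,ring(P,(.459,.321),.032,a,b))
for c in ['side','top']:
  im,d=read_camera(c);P=cloud(d,c);cv2.imwrite(f'pics/end_{c}.png',im)
  print(c,'cap top',ring(P,(.559,.0375),.018,.09,.13),'shoulder',ring(P,(.559,.0375),.022,.07,.085),'drv',ring(P,(.459,.32),.03,.1,.13))
a=cv2.imread('pics/end_side.png');t=cv2.imread('pics/end_top.png')
cv2.imwrite('pics/end.png',cv2.vconcat([cv2.resize(a[90:300,180:480],(420,294)),cv2.resize(t[90:300,140:500],(420,245))]))"
```

```text
t 29.5 pos [0.4592 0.3213 0.2573] z [ 0.007  0.004 -1.   ] y [0.207 0.978 0.005] F [-0.9 -1.  -0.9] M [ 0.03 -0.   -0.04] open 0.0701 q6 -0.84
0.1 (549, array([0.4593, 0.3216, 0.0121, 0.1106]), array([0.4584, 0.3217, 0.1102]))
0.042 (331, array([0.4591, 0.3217, 0.0177, 0.0508]), array([0.4522, 0.3232, 0.0506]))
0.014 (200, array([0.4582, 0.3222, 0.0197, 0.0188]), array([0.4472, 0.3241, 0.0186]))
side cap top (61, array([0.56  , 0.036 , 0.0163, 0.0974]), array([0.5613, 0.0335, 0.0967])) shoulder (70, array([0.5611, 0.0339, 0.0194, 0.0776]), array([0.5585, 0.0279, 0.0775])) drv (38, array([0.464 , 0.3155, 0.0129, 0.1092]), array([0.461 , 0.3146, 0.1081]))
top cap top (89, array([0.5594, 0.0361, 0.0138, 0.0969]), array([0.5593, 0.0357, 0.0968])) shoulder (67, array([0.5599, 0.0358, 0.0192, 0.0772]), array([0.5553, 0.0333, 0.0771])) drv None
```

View pics/end.png

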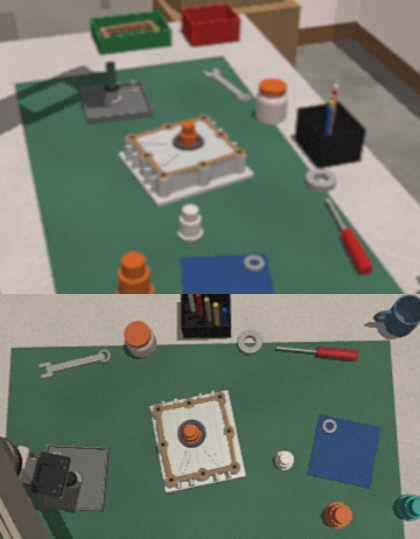

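The end picture shows the cap seated in the sleeve at (190,433) in the lower view and the driver upright in its tray at (112,75) in the upper view. The bystanders are where they were. Handing in.

```bash
python3 -c "
from plant import *
print(close_job())"
```

```text
the job is handed in; nothing more can be done
None
```

The cap is pressed home in the sleeve and stays down, and the driver stands upright and released in its tray. I handed the job in at about 29.5 s; it gives no verdict.

**What I did**
- I took the smaller orange cap from the blue pad, set it upright in the sleeve and let go. Its top then stood about 51 mm above the rim, as expected, and it was level.
- I pressed it down with the driver in small steps until it met a rigid stop. The highest force I read was about 17 N of contact, after allowing for the driver's weight.
- I put the driver back in its tray, about 9 mm from where it first stood.

**Last checks**
- **Cap:** About 6 s after the driver was lifted, its top was at z 0.097, with the rim at 0.0615. That puts the underside about 24.6 mm below the rim and the plunger about 15.6 mm down. The cap was centred to about 1–2 mm.
- **Driver:** It was upright at (0.459, 0.321), well within 55 mm of the tray's middle.
- **Bystanders:** In the last picture none of them looks moved; I judged this by eye and did not measure it.
- **Robot:** The gripper was open and clear of everything.

**What disagreed**
- **Snap not seen:** I never saw the catches' 8–13 N force peak. Several readings between steps showed no load, probably because the tool springs back when it holds still. I conclude the cap snapped from the rigid stop and from it staying down against the spring.
- **Camera offsets:** The wrist camera and the fixed cameras differed by up to 5 mm in y at the start. Looking from close by brought them to within about 1–2 mm.

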